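# Tip the fixation pins out of the locked cradle

## Task

Squeeze the two opposed spring buttons of the pin stand's catch together to free it, and tip the cradle up so that the three steel pins roll out, each into the groove at the end of its own lane. Then lower the cradle fully home without letting it drop, let the catch lock again and let go, leaving the models and the dish beside the stand where they are.

Things in the scene. Friction and masses are not known exactly. Their poses are not given: they have to be found in the camera images.
- stand: Fixed pin stand, white and aluminium, on a 300 x 220 x 12 mm base plate. Origin: centre of the base's underside; x points from the tray (nearer the robot) to the catch (farther from it), y to the left, z up. Its yaw varies by up to 0.35 rad. In its frame: tray x -140 to -22 mm, hinge x -20, cradle x -20 to 80, catch x 97, carrying bar x 105.
- tray (a point): Middle of the tray's surface, axes as the stand's. Three lanes side by side in y (centres +50, 0, -50 mm, 46 mm wide, 4 mm walls) slope down 8 degrees to -x from just under the cradle's mouth; each has one cross groove (14 mm wide, 6 mm deep, raised lip beyond it). The three grooves are parallel to y, staggered in x.
- carrying_bar (a point): Middle of the fixed steel carrying bar: 16 mm thick, 220 mm long along the stand's y, at its x 105, z 225 mm, on 14 mm posts at y +-102. It crosses 110 mm above the catch: a gripper held upright at the catch strikes it; one leaning back over the cradle by 25 to 40 degrees from vertical (fingers pointing down and to the stand's +x) clears it.
- strike_bar (a point): Middle of the top of the fixed strike bar behind the catch, at the stand's x 122, z 79 mm: 18 mm in x, 104 mm along y, 10 mm thick, on two posts. Each button draws back its own bolt, 7 mm thick, whose tip hooks 4 mm under this bar. To lock, bring the cradle fully home with both buttons held in, then let them out; let out earlier, the bolts land on top of the bar.
- cradle (a joint): Tilt of the hinged cradle, rad: 0 = home, grows as its catch end is lifted, stop at 0.9. About 0.4 kg, falls shut if let go. 100 x 154 mm, three lanes under fixed guard bars, open to the tray. At 0 the floor slopes back 0.14 rad away from the tray: pins start to roll out at about 0.2 tilt, 0.5 to 0.7 empties it surely. Locked, it lifts only about 0.01.
- cradle_hinge (a point): Middle of the hinge line, which lies along the stand's y, at its x -20, z 70 mm. Axes: the cradle's own, parallel to the stand's when home and tilting with it.
- catch (a point): Nominal centre of the catch head (grey, 24 mm square, 30 mm high, on a stem), on the cradle 117 mm in x and 45 mm in z from the hinge (stand's x 97, z 115 mm when home), swinging with it; axes the cradle's. The head is clamped in a slot across the cradle: it really sits up to 22 mm to either side of this point in y, differently each time; look or feel for its middle. It does not slide.
- buttons (a point): Same nominal point as catch. A flat round button, 22 mm across, stands 10 mm out of each y side of the head: 44 mm over both at rest, 30 mm fully in (7 mm travel each). Springs: 3.6 N at first, rising 0.9 N per mm. The catch is free only while both are in by over 4.5 mm; a pinch over 1 mm off the head's real centre presses one fully, the other too little, and loads the wrist sideways.
- rod_a: Dark steel pin, 12 mm thick, 42 mm long, about 37 g (varies), lying along the stand's y in the left lane of the cradle, against its rear wall. Origin at its centre; its y is its axis.
- rod_b: Dark steel pin, 12 mm thick, 42 mm long, about 37 g (varies), lying along the stand's y in the middle lane of the cradle, against its rear wall. Origin at its centre; its y is its axis.
- rod_c: Dark steel pin, 12 mm thick, 42 mm long, about 37 g (varies), lying along the stand's y in the right lane of the cradle, against its rear wall. Origin at its centre; its y is its axis.
- groove_a (a point): Where the centre of the pin lies when it rests in the groove of the left lane of the tray (axes as the stand's).
- groove_b (a point): Where the centre of the pin lies when it rests in the groove of the middle lane of the tray (axes as the stand's).
- groove_c (a point): Where the centre of the pin lies when it rests in the groove of the right lane of the tray (axes as the stand's).
- ear_block: Bystander: clear block 62 x 62 mm on a 70 mm square foot, 70 mm high, with a bone-coloured duct model inside. Origin: centre of its underside.
- skull_cap: Bystander: bone-coloured dome 88 mm across on a clear foot, 88 mm high in all. Origin: centre of its underside.
- dish: Bystander: steel bowl 90 mm across, 35 mm high. Origin: centre of its underside.

How it is judged:
On the way, in this order (a step that is already met when the one before it is completed fails the run):
1. the catch is freed and the cradle lifted off its seat (value of joint cradle above 0.1 rad), for 0.1 s.
2. all three pins lie in the grooves of their own lanes (distance between rod_a and groove_a below 0.008 m and distance between rod_b and groove_b below 0.008 m and distance between rod_c and groove_c below 0.008 m), for 0.2 s.
At the end, for the whole second after the job is handed in: Each pin rests in the groove of its own lane (centre within 8 mm of the groove's point, slower than 0.02 m/s), the cradle is home (below 0.03 rad), which with the hand away means locked (all of step 2 and linear speed of each of rod_a, rod_b, rod_c below 0.02 m/s and value of joint cradle below 0.03 rad); the robot touches nothing.
It fails at once if the ear block is pushed more than 25 mm (distance of ear_block from where it was at the start of the episode above 0.025 m).
It fails at once if the skull cap is pushed more than 25 mm (distance of skull_cap from where it was at the start of the episode above 0.025 m).
It fails at once if the dish is pushed more than 25 mm (distance of dish from where it was at the start of the episode above 0.025 m).
It fails at once if the cradle is dropped (falls faster than 3 rad/s) (velocity of joint cradle below -3 rad/s).
It also fails if it takes over 51 s, if anything falls off the work surface, if the arm or the gripper's body presses on something with over 40 N, if the wrist force passes 120 N, or if a joint passes its speed limit or range.

## Robot

A 6-joint arm with a two-finger parallel gripper is mounted at the origin on the work surface. World frame = base frame: x ahead of the robot, y to its left, z up, the work surface at z = 0. Lengths are in m, angles in rad, forces in N, time in s.
With the tool pointing down it reaches from about 0.375 to 0.9 m from the base axis. Payload 3.1 kg.
Tool frame: the origin (TCP) lies at the very end of the fingers, on their centre line; the grasp point (between the pads) lies 19 mm behind it; z points along the fingers, y is the direction in which the jaws open and shut (so a half turn about z gives the same grasp; the last joint's range is limited). The gripper opens to 85 mm and grips with 20 to 120 N. Pads are 22 mm wide; open, the fingers measure 114 mm over their backs; the gripper's body (76 mm by 85 mm) begins 54 mm behind the grasp point. The pads swing forward as they close: fully open they stand 13 mm farther back than shut.
Start: joints at [-1.427, 0.527, 1.433, -0, 1.181, -0.178], TCP at [0.198, -0.593, 0.231] pointing down, gripper open.
Joint ranges: [-3.08, 3.08], [-0.75, 2.2], [0.22, 2.44], [-1.43, 4.57], [0, 2.65], [-2.85, 2.85]. Speed limits (rad/s): [2.79, 2.79, 3.14, 3.14, 3.14, 3.14].

## Interface

Orientations are given as a unit quaternion [x, y, z, w].
In Python, from station import manip gives the robot as it stands.
- The arm moves only by the tool send_rows, never from a script. Its argument "motion" is a list of rows, each an object with "gripper": the finger opening in mm, from 0 to 85.4; "travel": the shift along the tool's x, y, z in mm, a list of three; "rotation": the turn, a rotation vector about the tool's x, y, z in degrees, a list of three. In form: [{"gripper": gripper, "travel": [x, y, z], "rotation": [ax, ay, az]}, ...]. A call has 1 to 12 rows; each row shifts and turns the commanded pose from where the row before left it, along the tool's axes as they then stand; what a row does not reach is not made up. A row lasts 1/12 s, in which the tool goes at most 41.7 mm and 7.16 degrees, less where a joint would pass 70% of its speed; a pose out of reach is approached as far as the arm can. A call is refused whole if a number of a shift passes 41.7 or a number of a turn 7.16, either way. A call with a gripper value outside its range is refused whole. The fingers move at their own pace and stop on an object; "newtons" is the grip in N (left out, the last holds). Time passes only in rows, so rows that do not move let the fingers close. It gives the time, the measured TCP pose, the force and the opening at its end, in the units of the state.
- manip.sense(): the state, without advancing time (a new reading comes with each control period).
- manip.snapshot(name): name is "scene" or "top" or "wrist"; returns the picture (420x560x3 uint8, red, green, blue); there is no depth.
- manip.calibration(name): a dict with "fx", "fy", "cx", "cy" (pixels), "cam_to_world" (4x4, takes a point from camera to world coordinates). Camera axes: x right, y down, z forward; pixel columns grow to the right and rows downward; lengths in m; the calibration is good to about 2 mm. A picture is of the moment at which its call begins: read the wrist's pose just before it. calibration takes no time and is no camera call; for the wrist camera it gives the pose at the moment of the call.
- manip.sign_off(): hands the job in, once; it reports no verdict.
The state is a dict: "t": time; "q": joint angles; "qd": joint speeds; "tau": joint torques, N m; "tcp_pos": TCP position; "tool_rot": TCP orientation; "force": force on the tool from outside, world axes, zero at the start; "ft_torque": the same for the moment, N m; "finger_gap": opening from 0.0 (shut) to 1.0 (fully open).
Only numpy, scipy, OpenCV 4.12 (cv2) and the standard library are available. Lean on these libraries where they do the work, as an engineer would, in place of code of your own. Each camera call takes 0.05 s, during which the arm holds its last target. There are 200 camera calls.

## Working session

There is one attempt and no reset: what is moved stays moved. The work goes in short steps, Python scripts to look and compute and a tool call to move; the robot and the scene stay as the last step left them, time stands still between calls to the robot, and variables do not carry over. Pictures are saved under pics/ and viewed, about 8 in all and at most 12, crops included, and the job is handed in when it is done.

Besides the shell and the picture viewer there is one more tool, called after "Request:" in YAML: its name, and indented under it one key for each argument. send_rows: Moves the arm, as the interface text tells. Its arguments: {"type":"object","properties":{"motion":{"type":"array","items":{"type":"object","properties":{"gripper":{"type":"number"},"travel":{"type":"array","items":{"type":"number"}},"rotation":{"type":"array","items":{"type":"number"}}}}},"newtons":{"type":"number"}},"required":["motion"]}

```bash
mkdir -p pics; ls
python3 - <<'E'
from station import manip
import cv2
s=manip.sense();print(s)
for n in("scene","top"):
    im=manip.snapshot(n);cv2.imwrite(f"pics/{n}0.png",im[:,:,::-1])
    c=manip.calibration(n);print(n,c)
a=cv2.imread("pics/scene0.png");b=cv2.imread("pics/top0.png")
E
```

```text
pics
{'t': 0.0, 'q': array([-1.42651408e+00,  5.28457599e-01,  1.43390588e+00,  1.87286574e-05,
        1.18143193e+00, -1.78487439e-01]), 'qd': array([ 0.00037455, -0.00131194,  0.00053238,  0.00097755,  0.00148292,
        0.00167272]), 'tau': array([ 6.89296612e-04, -4.42343223e+01, -1.78020877e+01, -2.28701210e-04,
        8.52970668e-03,  1.68166729e-06]), 'tcp_pos': array([ 0.19818077, -0.59198162,  0.23033777]), 'tool_rot': array([ 9.87005680e-01,  1.60681593e-01,  2.74936848e-05, -1.10106611e-03]), 'force': array([-0.24317207, -0.63742543, -0.07116993]), 'ft_torque': array([ 0.01674758,  0.01449001, -0.01179657]), 'finger_gap': 0.9998936488658903}
scene {'fx': 496.85703824788817, 'fy': 496.85703824788817, 'cx': 280.90470237784956, 'cy': 208.75971649004353, 'cam_to_world': array([[-0.60790766,  0.66370359, -0.43582774,  1.0321212 ],
       [ 0.79400063,  0.51046099, -0.33014024,  0.38407329],
       [ 0.0033578 , -0.54674228, -0.83729421,  1.01713073],
       [ 0.        ,  0.        ,  0.        ,  1.        ]])}
top {'fx': 394.58288217306745, 'fy': 394.58288217306745, 'cx': 277.0381639069683, 'cy': 213.61448005472923, 'cam_to_world': array([[ 0.02673409, -0.99517716,  0.09438061,  0.49099028],
       [-0.99908206, -0.02976105, -0.03081112,  0.06689026],
       [ 0.03347139, -0.09347026, -0.99505928,  0.90846693],
       [ 0.        ,  0.        ,  0.        ,  1.        ]])}
```

View pics/top0.png

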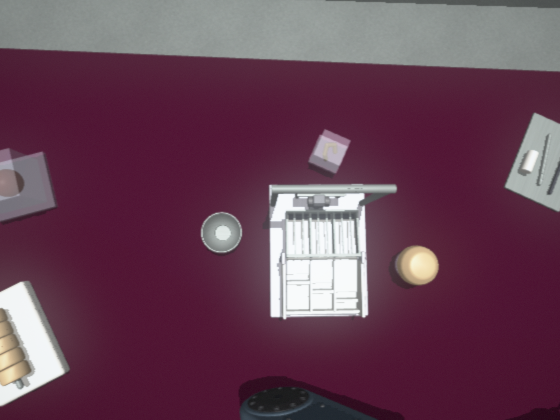

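View pics/scene0.png

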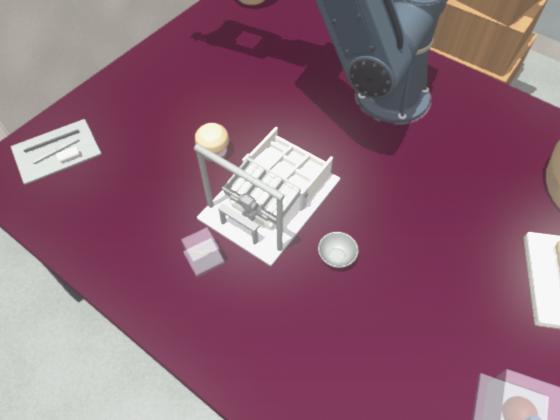

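The top view shows the stand with its carrying bar at about (270–396, 188), base corners near (270,317) and (367,316), and the catch head near (318,201). The scene view shows the catch near (247,203). I'll zoom in on both.

Run:
```python
import cv2,numpy as np
a=cv2.imread("pics/top0.png")[175:325,255:405];b=cv2.imread("pics/scene0.png")[125:265,190:345]
a=cv2.resize(a,(600,600),interpolation=cv2.INTER_CUBIC);cv2.imwrite("pics/topc.png",a)
b=cv2.resize(b,None,fx=5,fy=4*1.0,interpolation=cv2.INTER_CUBIC) if 0 else cv2.resize(b,None,fx=4,fy=4,interpolation=cv2.INTER_CUBIC);cv2.imwrite("pics/scenec.png",b)
```

```text
(no output)
```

View pics/topc.png

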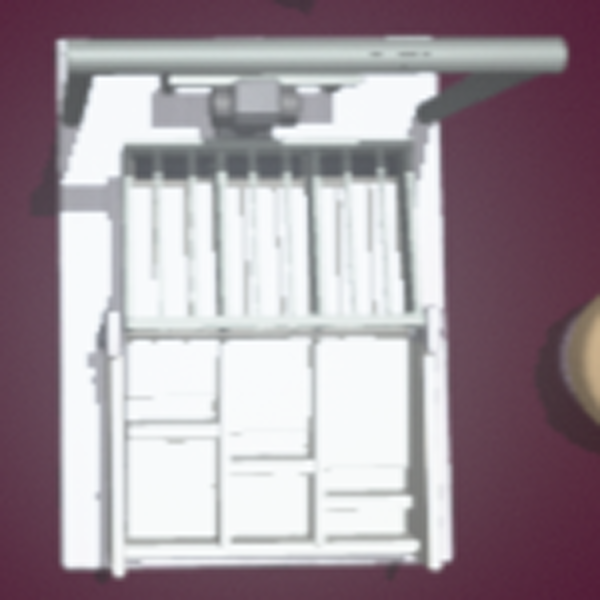

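View pics/scenec.png

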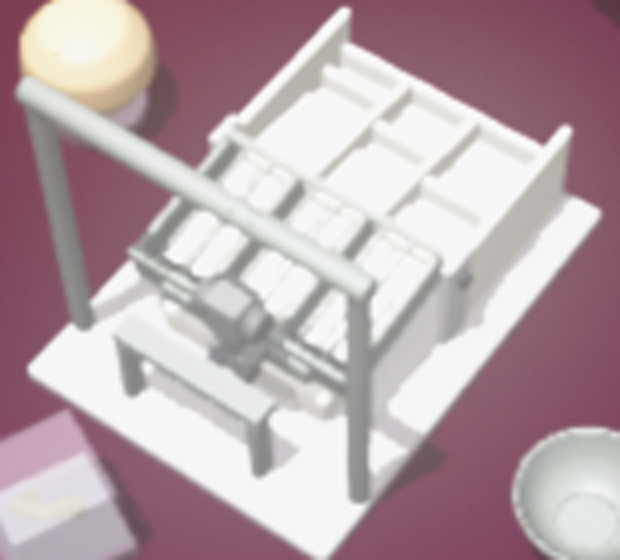

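```bash
cat > h.py <<'E'
import numpy as np
from station import manip
from scipy.optimize import least_squares
from scipy.spatial.transform import Rotation as R
def proj(c,P):
    M=np.linalg.inv(c["cam_to_world"]);p=M[:3,:3]@P+M[:3,3]
    return np.array([c["fx"]*p[0]/p[2]+c["cx"],c["fy"]*p[1]/p[2]+c["cy"]])
def ray(c,uv):
    T=c["cam_to_world"];d=T[:3,:3]@[(uv[0]-c["cx"])/c["fx"],(uv[1]-c["cy"])/c["fy"],1];return T[:3,3],d
def s2w(p,P):
    c,s=np.cos(p[2]),np.sin(p[2]);return np.array([p[0]+c*P[0]-s*P[1],p[1]+s*P[0]+c*P[1],P[2]])
E
python3 - <<'E'
from h import *
ct,cs=manip.calibration("top"),manip.calibration("scene")
o=[]
for (x,y),P in [((60,57),(105,110,225)),((568,54),(105,-110,225)),((62,568),(-150,110,12)),((451,566),(-150,-110,12))]:
    o.append((ct,(255+x/4,175+y/4),np.array(P)/1e3))
for (x,y),P in [((22,90),(105,-110,225)),((368,290),(105,110,225)),((30,370),(150,-110,12)),((325,560),(150,110,12)),((600,212),(-150,110,12))]:
    o.append((cs,(190+x/4,125+y/4),np.array(P)/1e3))
hd=[(ct,(255+258/4,175+96/4)),(cs,(190+231/4,125+293/4))]
f=lambda p:np.concatenate([proj(c,s2w(p,P))-uv for c,uv,P in o])
r=least_squares(f,[.5,0,0]);print(r.x);print(r.fun.reshape(-1,2).round(1))
for c,uv in hd:
    O,d=ray(c,uv);X=O+d*(.130-O[2])/d[2];v=X-s2w(r.x,(0,0,0));a=r.x[2]
    print("head stand xy",np.cos(a)*v[0]+np.sin(a)*v[1],-np.sin(a)*v[0]+np.cos(a)*v[1])
E
```

```text
[ 0.49721366 -0.05549542  0.03805229]
[[ 0.4  0.2]
 [-2.2  0.2]
 [-0.6  0.6]
 [ 0.1 -0.6]
 [-0.  -0.5]
 [ 0.3  0.2]
 [-1.8 -0.7]
 [-1.  -0.3]
 [ 0.1 -0.5]]
head stand xy 0.09992127563418016 0.010471200101838872
head stand xy 0.09584701085977 0.012834002446863203
```

```bash
cat >> h.py <<'E'
ST=[0.4972,-0.0555,0.038]
def Rt(lean,yaw=ST[2]):
    l=np.radians(lean);c,s=np.cos(l),np.sin(l)
    return R.from_euler('z',yaw)*R.from_matrix(np.array([[c,0,s],[0,-1,0],[s,0,-c]]).T)
def delta(P,Rg):
    s=manip.sense();Rc=R.from_quat(s["tool_rot"])
    return (Rc.inv().apply(np.array(P)-s["tcp_pos"])*1e3).round(1),(Rc.inv()*Rg).as_rotvec(degrees=True).round(2)
def show():
    s=manip.sense();print("t",s["t"],"tcp",s["tcp_pos"].round(4),"F",s["force"].round(1),"gap",s["finger_gap"]*85.4,"q",s["q"].round(2))
E
python3 - <<'E'
from h import *
import scipy
G=Rt(32);z=G.as_matrix()[:,2];print("axes",G.as_matrix().round(3))
H=s2w(ST,np.array([.097,.0115,.115]));P=H+z*(.019-.12);print("head",H,"pre",P);print(delta(P,G))
E
```

```text
axes [[ 0.847  0.038  0.53 ]
 [ 0.032 -0.999  0.02 ]
 [ 0.53   0.    -0.848]]
head [ 0.59369308 -0.04032319  0.115     ] pre [ 0.54020987 -0.04235653  0.20065286]
(array([ 498.7, -412.8,   30.8]), array([-4.67, 31.78, 15.86]))
```

Request:
send_rows:
  motion:
    - {"gripper":85,"travel":[0,0,-40],"rotation":[0,0,0]}
    - {"gripper":85,"travel":[0,0,-40],"rotation":[0,0,0]}
    - {"gripper":85,"travel":[0,0,-40],"rotation":[0,0,0]}
    - {"gripper":85,"travel":[28,-23,0],"rotation":[0,0,0]}
    - {"gripper":85,"travel":[28,-23,0],"rotation":[0,0,0]}
    - {"gripper":85,"travel":[28,-23,0],"rotation":[0,0,0]}
    - {"gripper":85,"travel":[28,-23,0],"rotation":[0,0,0]}
    - {"gripper":85,"travel":[28,-23,0],"rotation":[0,0,0]}
    - {"gripper":85,"travel":[28,-23,0],"rotation":[0,0,0]}
    - {"gripper":85,"travel":[28,-23,0],"rotation":[0,0,0]}
    - {"gripper":85,"travel":[28,-23,0],"rotation":[0,0,0]}
    - {"gripper":85,"travel":[28,-23,0],"rotation":[0,0,0]}

```text
t: 1.1
tcp_pos: [0.372, -0.3146, 0.351]
tool_rot: [0.987, 0.161, -0.0, -0.0]
force: [-0.0, 0.5, 0.1]
finger_gap: 0.996
```

Request:
send_rows:
  motion:
    - {"gripper":85,"travel":[28,-23,0],"rotation":[0,0,0]}
    - {"gripper":85,"travel":[28,-23,0],"rotation":[0,0,0]}
    - {"gripper":85,"travel":[28,-23,0],"rotation":[0,0,0]}
    - {"gripper":85,"travel":[28,-23,0],"rotation":[0,0,0]}
    - {"gripper":85,"travel":[28,-23,0],"rotation":[0,0,0]}
    - {"gripper":85,"travel":[28,-23,0],"rotation":[0,0,0]}
    - {"gripper":85,"travel":[28,-23,0],"rotation":[0,0,0]}
    - {"gripper":85,"travel":[0,0,0],"rotation":[-0.8,5.3,2.65]}
    - {"gripper":85,"travel":[0,0,0],"rotation":[-0.8,5.3,2.65]}
    - {"gripper":85,"travel":[0,0,0],"rotation":[-0.8,5.3,2.65]}
    - {"gripper":85,"travel":[0,0,0],"rotation":[-0.8,5.3,2.65]}
    - {"gripper":85,"travel":[0,0,0],"rotation":[-0.8,5.3,2.65]}

```text
t: 2.1
tcp_pos: [0.5063, -0.1014, 0.3515]
tool_rot: [0.972, 0.041, 0.233, -0.002]
force: [0.0, 0.2, -0.4]
finger_gap: 0.991
```

Run:
```python
from h import *
show();G=Rt(32);z=G.as_matrix()[:,2]
H=s2w(ST,np.array([.097,.0115,.115]));print(delta(H+z*(.019-.12),G))
```

```text
t 2.1 tcp [ 0.5063 -0.1014  0.3515] F [ 0.   0.2 -0.4] gap 84.66648739170435 q [-0.57  0.08  1.85  0.36  0.85  0.72]
(array([-33.6, -58.3, 151.2]), array([-0.5 ,  5.01,  2.6 ]))
```

Request:
send_rows:
  motion:
    - {"gripper":85,"travel":[0,-29,0],"rotation":[-0.5,5.0,2.6]}
    - {"gripper":85,"travel":[0,-29,0],"rotation":[0,0,0]}
    - {"gripper":85,"travel":[-16,0,25],"rotation":[0,0,0]}
    - {"gripper":85,"travel":[-16,0,25],"rotation":[0,0,0]}
    - {"gripper":85,"travel":[0,0,25],"rotation":[0,0,0]}
    - {"gripper":85,"travel":[0,0,25],"rotation":[0,0,0]}
    - {"gripper":85,"travel":[0,0,0],"rotation":[0,0,0]}

```text
t: 2.68
tcp_pos: [0.5277, -0.0421, 0.245]
tool_rot: [0.963, 0.019, 0.27, -0.007]
force: [-0.2, -1.1, 0.3]
finger_gap: 0.997
```

Run:
```python
from h import *
import cv2
show();G=Rt(32);z=G.as_matrix()[:,2]
H=s2w(ST,np.array([.097,.0115,.115]));print(delta(H+z*(.019-.12),G))
c=manip.calibration("wrist");im=manip.snapshot("wrist");np.savez("w1.npz",**c);print(c["cam_to_world"].round(3));cv2.imwrite("pics/w1.png",im[:,:,::-1])
print("proj head",proj(c,H),"bar",proj(c,s2w(ST,np.array([.105,0,.225]))))
```

```text
t 2.6833 tcp [ 0.5277 -0.0421  0.245 ] F [-0.2 -1.1  0.3] gap 85.15030108992617 q [-0.43  0.25  2.05  0.63  0.42  0.58]
(array([-12.4,   1. ,  44.4]), array([-0.24,  0.64,  0.  ]))
[[ 0.04  -0.971  0.236  0.519]
 [-0.999 -0.038  0.013 -0.043]
 [-0.004 -0.236 -0.972  0.407]
 [ 0.     0.     0.     1.   ]]
proj head [279.13428088 206.80663628] bar [300.35255954 143.77442168]
```

View pics/w1.png

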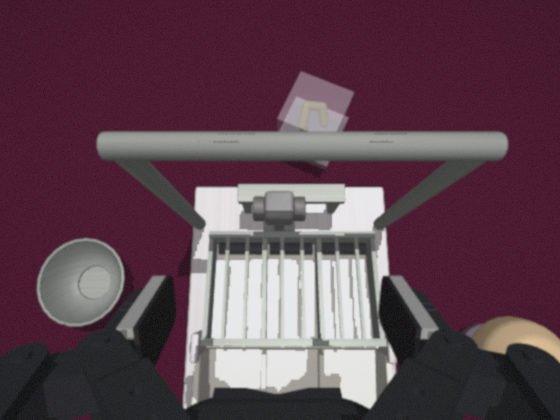

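The wrist view puts the catch head at (279,207), matching the prediction (279.1,206.8). The buttons span columns 253–306 and the bar is well clear. I'll go in.

Request:
send_rows:
  motion:
    - {"gripper":85,"travel":[-6,0.5,22],"rotation":[0,0.6,0]}
    - {"gripper":85,"travel":[-6,0.5,22],"rotation":[0,0,0]}
    - {"gripper":75,"travel":[0,0,20],"rotation":[0,0,0]}
    - {"gripper":70,"travel":[0,0,20],"rotation":[0,0,0]}
    - {"gripper":65,"travel":[0,0,20],"rotation":[0,0,0]}
    - {"gripper":60,"travel":[0,0,20],"rotation":[0,0,0]}
    - {"gripper":60,"travel":[0,0,20],"rotation":[0,0,0]}
    - {"gripper":60,"travel":[0,0,12],"rotation":[0,0,0]}
    - {"gripper":60,"travel":[0,0,0],"rotation":[0,0,0]}
    - {"gripper":60,"travel":[0,0,0],"rotation":[0,0,0]}
  newtons: 30

```text
t: 3.57
tcp_pos: [0.6017, -0.0408, 0.1117]
tool_rot: [0.96, 0.019, 0.279, -0.006]
force: [-0.6, 0.3, -0.0]
finger_gap: 0.7
```

Run:
```python
from h import *
import cv2
show();G=Rt(32);z=G.as_matrix()[:,2]
H=s2w(ST,np.array([.097,.0115,.115]));print(delta(H+z*.021,G))
im=manip.snapshot("wrist");c=manip.calibration("wrist")
print("proj head top",proj(c,H+[0,0,.015]))
cv2.imwrite("pics/w2.png",im[:,:,::-1])
```

```text
t 3.5667 tcp [ 0.6017 -0.0408  0.1117] F [-0.6  0.3 -0. ] gap 59.82235002334237 q [-0.36  0.6   2.01  1.6   0.21 -0.37]
(array([-5.2, -0.8, 13.9]), array([-0.08, -0.44,  0.1 ]))
proj head top [276.12869197 294.26704644]
```

View pics/w2.png

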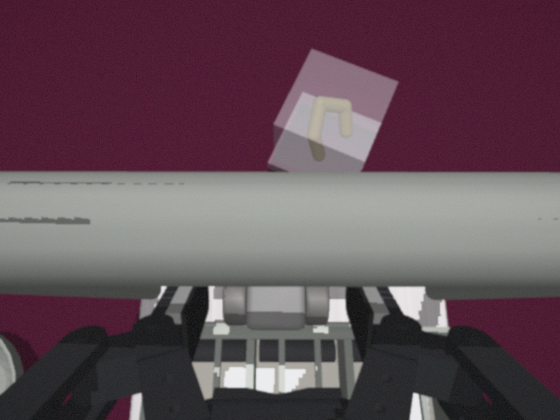

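The head centre is at column 276 and the finger centre at 278, so I shift 0.8 mm toward tool −y. That agrees with the computed delta. The fingers straddle the buttons (224–328).

Request:
send_rows:
  motion:
    - {"gripper":60,"travel":[-2.6,-0.4,7],"rotation":[0,-0.2,0]}
    - {"gripper":60,"travel":[-2.6,-0.4,7],"rotation":[0,-0.2,0]}
    - {"gripper":60,"travel":[0,0,0],"rotation":[0,0,0]}
    - {"gripper":50,"travel":[0,0,0],"rotation":[0,0,0]}
    - {"gripper":46,"travel":[0,0,0],"rotation":[0,0,0]}
    - {"gripper":42,"travel":[0,0,0],"rotation":[0,0,0]}
    - {"gripper":40,"travel":[0,0,0],"rotation":[0,0,0]}
    - {"gripper":40,"travel":[0,0,0],"rotation":[0,0,0]}
  newtons: 25

```text
t: 4.28
tcp_pos: [0.6043, -0.04, 0.0973]
tool_rot: [0.961, 0.019, 0.276, -0.005]
force: [-3.1, -1.8, 5.9]
finger_gap: 0.47
```

Run:
```python
from h import *
show();G=Rt(32);z=G.as_matrix()[:,2]
H=s2w(ST,np.array([.097,.0115,.115]));print(delta(H+z*.021,G)); s=manip.sense();print(R.from_quat(s["tool_rot"]).inv().apply(s["force"]))
```

```text
t 4.2833 tcp [ 0.6043 -0.04    0.0973] F [-3.1 -1.8  5.9] gap 40.10399282174553 q [-0.35  0.64  2.01  1.7   0.21 -0.47]
(array([ 0.3, -0. ,  0.4]), array([-0.04, -0.03,  0.09]))
[ 0.43611079  1.6717375  -6.71909761]
```

Request:
send_rows:
  motion:
    - {"gripper":37,"travel":[0,0.4,-1],"rotation":[0,0,0]}
    - {"gripper":35,"travel":[0,0,0],"rotation":[0,0,0]}
    - {"gripper":35,"travel":[0,0,0],"rotation":[0,0,0]}
    - {"gripper":35,"travel":[0,0,0],"rotation":[0,0,0]}

```text
t: 4.62
tcp_pos: [0.604, -0.0402, 0.0977]
tool_rot: [0.961, 0.019, 0.276, -0.006]
force: [-3.2, 0.2, 7.8]
finger_gap: 0.413
```

```bash
cat >> h.py <<'E'
def tf():
    show();s=manip.sense();Q=R.from_quat(s["tool_rot"]).inv();print("toolF",Q.apply(s["force"]).round(2),"toolM",Q.apply(s["ft_torque"]).round(2))
E
python3 -c "
from h import *
tf()"
```

```text
t 4.6167 tcp [ 0.604  -0.0402  0.0977] F [-3.2  0.2  7.8] gap 35.29652687788548 q [-0.35  0.63  2.01  1.69  0.21 -0.46]
toolF [ 1.41 -0.29 -8.31] toolM [ 0.02 -0.08  0.01]
```

Request:
send_rows:
  motion:
    - {"gripper":35,"travel":[0,0,0],"rotation":[0,0,0]}

```text
t: 4.7
tcp_pos: [0.604, -0.0402, 0.0978]
tool_rot: [0.961, 0.019, 0.276, -0.006]
force: [-2.2, -1.2, 7.0]
finger_gap: 0.408
```

```bash
python3 -c "
from h import *
tf()"
```

```text
t 4.7 tcp [ 0.604  -0.0402  0.0978] F [-2.2 -1.2  7. ] gap 34.82644880939981 q [-0.35  0.63  2.01  1.69  0.21 -0.46]
toolF [ 1.8   1.11 -7.14] toolM [-0.01 -0.09  0.03]
```

Request:
send_rows:
  motion:
    - {"gripper":31,"travel":[0,0.2,-1],"rotation":[0,0,0]}
    - {"gripper":28,"travel":[0,0,-1],"rotation":[0,0,0]}
    - {"gripper":28,"travel":[0,0,0],"rotation":[0,0,0]}
    - {"gripper":28,"travel":[0,0,0],"rotation":[0,0,0]}
    - {"gripper":28,"travel":[0,0,0],"rotation":[0,0,0]}
  newtons: 30

```text
t: 5.12
tcp_pos: [0.6035, -0.0402, 0.0987]
tool_rot: [0.961, 0.019, 0.276, -0.006]
force: [5.0, 2.3, -2.3]
finger_gap: 0.345
```

Run:
```python
from h import *
tf();s=manip.sense()
H=np.array(s2w(ST,np.array([.097,.0115,.115])));h=np.array([-.02,.07])
Rc=R.from_quat(s["tool_rot"]);p0=None
for t in np.arange(0,.66,.05):
    x=-.02+.117*np.cos(t)-.045*np.sin(t);z=.07+.117*np.sin(t)+.045*np.cos(t)
    W=s2w(ST,np.array([x,.0115,z]));
    if p0 is not None: print(round(t,2),(Rc.inv().apply(W-p0)*1e3).round(1))
    p0=W
```

```text
t 5.1167 tcp [ 0.6035 -0.0402  0.0987] F [ 5.   2.3 -2.3] gap 29.436893645771015 q [-0.35  0.63  2.01  1.68  0.21 -0.45]
toolF [ 3.1  -2.08  4.68] toolM [ 0.27  0.27 -0.03]
0.05 [ 1.  -0.  -6.2]
0.1 [ 0.7 -0.  -6.2]
0.15 [ 0.4 -0.  -6.3]
0.2 [ 0.1 -0.  -6.3]
0.25 [-0.2 -0.  -6.3]
0.3 [-0.5 -0.  -6.2]
0.35 [-0.8 -0.  -6.2]
0.4 [-1.1 -0.  -6.2]
0.45 [-1.5 -0.  -6.1]
0.5 [-1.8 -0.  -6. ]
0.55 [-2.1 -0.  -5.9]
0.6 [-2.3 -0.  -5.8]
0.65 [-2.6 -0.  -5.7]
```

Gap 29.4 mm with little side force, so both buttons are in. I start the lift and check the force.

Request:
send_rows:
  motion:
    - {"gripper":26,"travel":[0.5,0,-3.1],"rotation":[0,0,0]}
    - {"gripper":26,"travel":[0.5,0,-3.1],"rotation":[0,0,0]}
    - {"gripper":26,"travel":[0.4,0,-3.1],"rotation":[0,0,0]}
    - {"gripper":26,"travel":[0.3,0,-3.1],"rotation":[0,0,0]}
  newtons: 40

```text
t: 5.45
tcp_pos: [0.5983, -0.0404, 0.11]
tool_rot: [0.961, 0.019, 0.275, -0.006]
force: [5.3, 2.3, -5.2]
finger_gap: 0.342
```

```bash
python3 -c "
from h import *
tf()"
```

```text
t 5.45 tcp [ 0.5983 -0.0404  0.11  ] F [ 5.3  2.3 -5.2] gap 29.177814653834716 q [-0.36  0.6   2.02  1.58  0.21 -0.35]
toolF [ 1.84 -2.12  7.27] toolM [0.25 0.39 0.08]
```

Request:
send_rows:
  motion:
    - {"gripper":26,"travel":[0.4,0,-6.3],"rotation":[0,0,0]}
    - {"gripper":26,"travel":[0.1,0,-6.3],"rotation":[0,0,0]}
    - {"gripper":26,"travel":[-0.2,0,-6.3],"rotation":[0,0,0]}
    - {"gripper":26,"travel":[-0.5,0,-6.2],"rotation":[0,0,0]}
    - {"gripper":26,"travel":[-0.8,0,-6.2],"rotation":[0,0,0]}
    - {"gripper":26,"travel":[-1.1,0,-6.2],"rotation":[0,0,0]}
    - {"gripper":26,"travel":[0,0,0],"rotation":[0,0,0]}

```text
t: 6.03
tcp_pos: [0.5756, -0.0412, 0.141]
tool_rot: [0.961, 0.019, 0.275, -0.006]
force: [3.5, 3.0, -4.3]
finger_gap: 0.336
```

```bash
python3 -c "
from h import *
import cv2
tf()
a=manip.snapshot('scene')[110:265,180:345];b=manip.snapshot('top')[165:325,250:405]
a=cv2.resize(a,(440,413));b=cv2.resize(b,(360,372));b=cv2.copyMakeBorder(b,0,41,0,0,0)
cv2.imwrite('pics/l1.png',cv2.hconcat([a,b])[:,:,::-1])"
```

```text
t 6.0333 tcp [ 0.5756 -0.0412  0.141 ] F [ 3.5  3.  -4.3] gap 28.72343506385678 q [-0.38  0.52  2.05  1.35  0.22 -0.13]
toolF [ 0.8  -2.83  5.55] toolM [0.32 0.32 0.02]
```

View pics/l1.png

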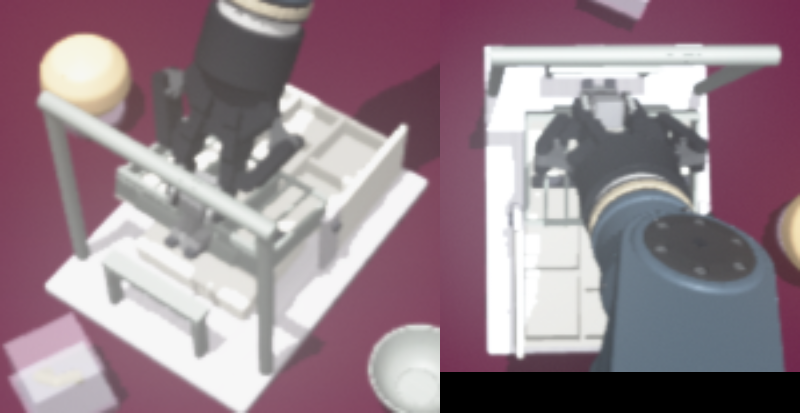

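The cradle is lifting with the hand, and the catch is clear of the strike bar. Continue to about 0.62.

Request:
send_rows:
  motion:
    - {"gripper":26,"travel":[-1.5,0,-6.1],"rotation":[0,0,0]}
    - {"gripper":26,"travel":[-1.8,0,-6],"rotation":[0,0,0]}
    - {"gripper":26,"travel":[-2.1,0,-5.9],"rotation":[0,0,0]}
    - {"gripper":26,"travel":[-2.3,0,-5.8],"rotation":[0,0,0]}
    - {"gripper":26,"travel":[-2.6,0,-5.7],"rotation":[0,0,0]}
    - {"gripper":26,"travel":[0,0,0],"rotation":[0,0,0]}
    - {"gripper":26,"travel":[0,0,0],"rotation":[0,0,0]}
    - {"gripper":26,"travel":[0,0,0],"rotation":[0,0,0]}
    - {"gripper":26,"travel":[0,0,0],"rotation":[0,0,0]}
    - {"gripper":26,"travel":[0,0,0],"rotation":[0,0,0]}

```text
t: 6.97
tcp_pos: [0.5515, -0.0422, 0.1601]
tool_rot: [0.961, 0.019, 0.275, -0.006]
force: [2.0, 4.6, -1.9]
finger_gap: 0.343
```

Request:
send_rows:
  motion:
    - {"gripper":26,"travel":[0,0,0],"rotation":[0,0,0]}
    - {"gripper":26,"travel":[0,0,0],"rotation":[0,0,0]}
    - {"gripper":26,"travel":[0,0,0],"rotation":[0,0,0]}
    - {"gripper":26,"travel":[0,0,0],"rotation":[0,0,0]}
    - {"gripper":26,"travel":[0,0,0],"rotation":[0,0,0]}
    - {"gripper":26,"travel":[0,0,0],"rotation":[0,0,0]}
    - {"gripper":26,"travel":[0,0,0],"rotation":[0,0,0]}
    - {"gripper":26,"travel":[0,0,0],"rotation":[0,0,0]}
    - {"gripper":26,"travel":[0,0,0],"rotation":[0,0,0]}
    - {"gripper":26,"travel":[0,0,0],"rotation":[0,0,0]}

```text
t: 7.8
tcp_pos: [0.5514, -0.0422, 0.1602]
tool_rot: [0.961, 0.019, 0.275, -0.006]
force: [1.7, 4.4, -3.2]
finger_gap: 0.34
```

```bash
python3 -c "
from h import *
import cv2
tf()
a=manip.snapshot('scene')[110:265,180:345];b=manip.snapshot('wrist')
a=cv2.resize(a,(440,413));b=cv2.resize(b,(360,270));b=cv2.copyMakeBorder(b,0,143,0,0,0)
cv2.imwrite('pics/l2.png',cv2.hconcat([a,b])[:,:,::-1])"
```

```text
t 7.8 tcp [ 0.5514 -0.0422  0.1602] F [ 1.7  4.4 -3.2] gap 29.010184257127538 q [-0.41  0.46  2.1   1.26  0.24 -0.07]
toolF [-0.14 -4.35  3.72] toolM [ 0.75 -0.17  0.  ]
```

View pics/l2.png

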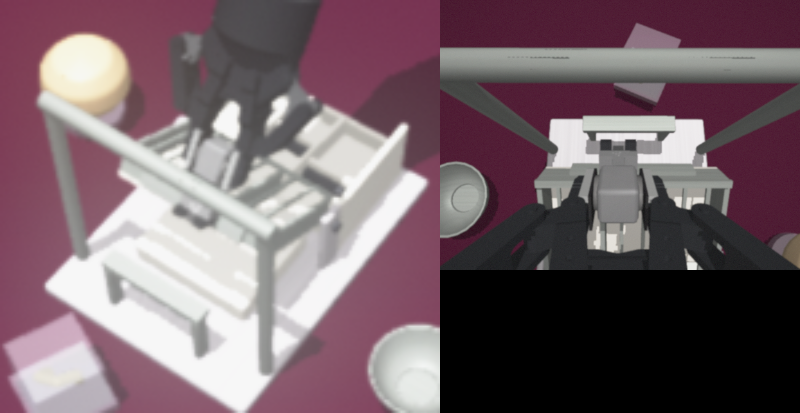

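Request:
send_rows:
  motion:
    - {"gripper":26,"travel":[2.6,0,5.7],"rotation":[0,0,0]}
    - {"gripper":26,"travel":[2.3,0,5.8],"rotation":[0,0,0]}
    - {"gripper":26,"travel":[2.1,0,5.9],"rotation":[0,0,0]}
    - {"gripper":26,"travel":[1.8,0,6],"rotation":[0,0,0]}
    - {"gripper":26,"travel":[1.5,0,6.1],"rotation":[0,0,0]}
    - {"gripper":26,"travel":[1.1,0,6.2],"rotation":[0,0,0]}
    - {"gripper":26,"travel":[0.8,0,6.2],"rotation":[0,0,0]}
    - {"gripper":26,"travel":[0.5,0,6.2],"rotation":[0,0,0]}
    - {"gripper":26,"travel":[0.2,0,6.3],"rotation":[0,0,0]}
    - {"gripper":26,"travel":[-0.1,0,6.3],"rotation":[0,0,0]}
    - {"gripper":26,"travel":[-0.4,0,6.3],"rotation":[0,0,0]}

```text
t: 8.82
tcp_pos: [0.5982, -0.0405, 0.1095]
tool_rot: [0.961, 0.02, 0.275, -0.006]
force: [-0.3, 5.6, 1.9]
finger_gap: 0.334
```

Request:
send_rows:
  motion:
    - {"gripper":26,"travel":[-0.3,0,3.1],"rotation":[0,0,0]}
    - {"gripper":26,"travel":[-0.4,0,3.1],"rotation":[0,0,0]}
    - {"gripper":26,"travel":[-0.5,0,3.1],"rotation":[0,0,0]}
    - {"gripper":26,"travel":[0,0,0],"rotation":[0,0,0]}

```text
t: 9.15
tcp_pos: [0.6021, -0.0403, 0.1007]
tool_rot: [0.961, 0.019, 0.275, -0.006]
force: [0.1, 5.0, -0.9]
finger_gap: 0.338
```

```bash
python3 -c "
from h import *
tf()"
```

```text
t 9.15 tcp [ 0.6021 -0.0403  0.1007] F [ 0.1  5.  -0.9] gap 28.83643512205869 q [-0.35  0.63  2.01  1.66  0.21 -0.43]
toolF [-0.22 -4.97  0.93] toolM [ 0.83 -0.5   0.03]
```

Request:
send_rows:
  motion:
    - {"gripper":26,"travel":[-0.4,0,2.5],"rotation":[0,0,0]}
    - {"gripper":26,"travel":[0,0,1],"rotation":[0,0,0]}
    - {"gripper":26,"travel":[0,0,0],"rotation":[0,0,0]}

```text
t: 9.4
tcp_pos: [0.6028, -0.0403, 0.0991]
tool_rot: [0.961, 0.019, 0.275, -0.005]
force: [-6.4, 5.3, 11.2]
finger_gap: 0.34
```

Request:
send_rows:
  motion:
    - {"gripper":26,"travel":[0,0,1],"rotation":[0,0,0]}
    - {"gripper":26,"travel":[0,0,0],"rotation":[0,0,0]}
    - {"gripper":26,"travel":[0,0,0],"rotation":[0,0,0]}

```text
t: 9.65
tcp_pos: [0.6029, -0.0403, 0.0989]
tool_rot: [0.961, 0.019, 0.276, -0.005]
force: [-9.7, 4.9, 17.8]
finger_gap: 0.338
```

```bash
python3 -c "
from h import *
tf()"
```

```text
t 9.65 tcp [ 0.6029 -0.0403  0.0989] F [-9.7  4.9 17.8] gap 28.837025948334556 q [-0.35  0.63  2.01  1.69  0.21 -0.46]
toolF [  1.38  -5.29 -20.14] toolM [ 0.69 -0.42  0.1 ]
```

The cradle is seated: resistance rose to 20 N and the height matches the start. Release slowly, then withdraw.

Request:
send_rows:
  motion:
    - {"gripper":32,"travel":[0,0,0],"rotation":[0,0,0]}
    - {"gripper":37,"travel":[0,0,0],"rotation":[0,0,0]}
    - {"gripper":42,"travel":[0,0,0],"rotation":[0,0,0]}
    - {"gripper":48,"travel":[0,0,0],"rotation":[0,0,0]}
    - {"gripper":56,"travel":[0,0,0],"rotation":[0,0,0]}
    - {"gripper":62,"travel":[0,0,0],"rotation":[0,0,0]}
    - {"gripper":62,"travel":[0,0,0],"rotation":[0,0,0]}

```text
t: 10.23
tcp_pos: [0.6041, -0.0413, 0.0974]
tool_rot: [0.961, 0.019, 0.275, -0.005]
force: [-0.1, -0.3, 0.6]
finger_gap: 0.73
```

```bash
python3 -c "
from h import *
tf()"
```

```text
t 10.2333 tcp [ 0.6041 -0.0413  0.0974] F [-0.1 -0.3  0.6] gap 62.30458370615493 q [-0.35  0.63  2.01  1.69  0.2  -0.46]
toolF [ 0.22  0.32 -0.53] toolM [ 0.04 -0.23 -0.03]
```

Request:
send_rows:
  motion:
    - {"gripper":65,"travel":[0,0,-15],"rotation":[0,0,0]}
    - {"gripper":70,"travel":[0,0,-20],"rotation":[0,0,0]}
    - {"gripper":75,"travel":[0,0,-20],"rotation":[0,0,0]}
    - {"gripper":75,"travel":[0,0,-20],"rotation":[0,0,0]}
    - {"gripper":75,"travel":[0,0,-20],"rotation":[0,0,0]}
    - {"gripper":75,"travel":[0,0,-20],"rotation":[0,0,0]}
    - {"gripper":75,"travel":[0,0,-20],"rotation":[0,0,0]}
    - {"gripper":75,"travel":[0,0,-20],"rotation":[0,0,0]}
    - {"gripper":75,"travel":[10,0,-20],"rotation":[0,0,0]}
    - {"gripper":75,"travel":[10,0,-20],"rotation":[0,0,0]}
    - {"gripper":75,"travel":[10,0,-20],"rotation":[0,0,0]}
    - {"gripper":75,"travel":[10,0,-20],"rotation":[0,0,0]}

```text
t: 11.23
tcp_pos: [0.513, -0.0444, 0.3194]
tool_rot: [0.961, 0.019, 0.275, -0.005]
force: [0.2, 0.1, 0.5]
finger_gap: 0.878
```

```bash
python3 -c "
from h import *
import cv2
tf()
a=manip.snapshot('scene')[110:265,180:345];b=manip.snapshot('wrist')
a=cv2.resize(a,(440,413));b=cv2.resize(b,(360,270));b=cv2.copyMakeBorder(b,0,143,0,0,0)
cv2.imwrite('pics/l3.png',cv2.hconcat([a,b])[:,:,::-1])"
```

```text
t 11.2333 tcp [ 0.513  -0.0444  0.3194] F [0.2 0.1 0.5] gap 75.01297117324809 q [-0.45  0.09  1.98  0.45  0.61  0.77]
toolF [ 0.45 -0.09 -0.25] toolM [ 0.02 -0.25 -0.01]
```

View pics/l3.png

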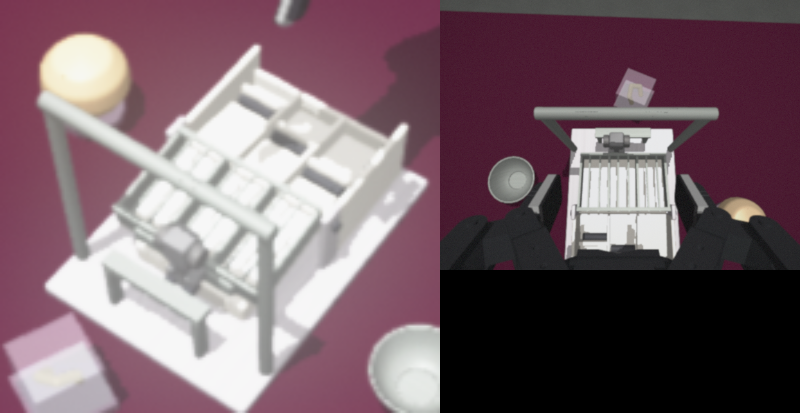

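All three pins lie in their lanes, the cradle is down and the hand is clear. Before signing off, I'll check numerically that the cradle is home, comparing the catch region with the first picture, and take a closer look at the pins.

Run:
```python
from h import *
import cv2
a=cv2.imread("pics/scene0.png");b=manip.snapshot("scene")[:,:,::-1].copy()
for n,(v0,v1,u0,u1) in {"catch":(190,222,234,262),"cradle":(160,212,220,305),"stand":(215,245,205,265)}.items():
    m=cv2.matchTemplate(b[v0-10:v1+10,u0-10:u1+10],a[v0:v1,u0:u1],cv2.TM_CCOEFF_NORMED);_,s,_,p=cv2.minMaxLoc(m);print(n,s,p[0]-10,p[1]-10)
cs=manip.calibration("scene")
T=lambda t:s2w(ST,np.array([-.02+.117*np.cos(t)-.045*np.sin(t),.0115,.07+.117*np.sin(t)+.045*np.cos(t)]))
print("px shift at 0.03,0.1:",proj(cs,T(.03))-proj(cs,T(0)),proj(cs,T(.1))-proj(cs,T(0)))
c=np.vstack([b[130:195,235:325]]);d=a[130:195,235:325]
cv2.imwrite("pics/f.png",cv2.hconcat([cv2.resize(d,(390,282),interpolation=2),cv2.resize(c,(390,282),interpolation=2)]))
```

```text
catch 0.9859029054641724 0 0
cradle 0.9130722880363464 0 0
stand 0.9998823404312134 0 0
px shift at 0.03,0.1: [ 0.30532415 -1.32682684] [ 1.13928672 -4.52368836]
```

View pics/f.png

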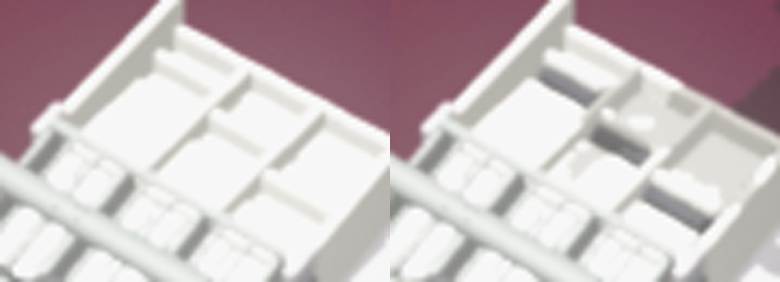

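All three pins lie against the lips, in their grooves. The catch shows no pixel shift from the first picture, so the cradle is home. I'm handing in.

```bash
python3 -c "
from h import *
show();print(manip.sign_off())"
```

```text
t 11.3833 tcp [ 0.5142 -0.0448  0.3203] F [ 0.2 -0.3 -0.7] gap 74.9266001727602 q [-0.45  0.09  1.98  0.45  0.61  0.76]
the job is handed in; nothing more can be done
None
```

The job is done and handed in at 11.4 s. The hand-in reports no verdict, so success rests on my own last checks.

**What I did:** I located the stand and the catch (about 11.5 mm left of nominal) in the camera images. With the gripper leaning about 32° I squeezed both buttons. I tipped the cradle to about 0.65 rad and held it there about 1.2 s so the pins rolled out. I lowered it slowly until it seated, with the push rising to 20 N at the starting height, then let the buttons out and withdrew.

**Last checks:**
- **Pins:** the final pictures show one pin in each lane, lying along its groove's lip. I judged this by eye and did not measure the 8 mm distances.
- **Cradle:** the catch had shifted 0 px from the first picture; 0.03 rad of tilt would show as about 1.3 px. I did not pull on it to test the lock. The sign that it locked is that it stayed down after I let go.
- **Hand:** it is clear of everything, with about 0.8 N on the force sensor, which is noise level.
- **Models and dish:** they look unmoved in the pictures; I did not measure them.

**One disagreement:** a sideways load of 4–5 N was on the wrist while the cradle was up and being lowered. This points to a pinch slightly off centre, but both buttons stayed in far enough, with the gap at about 29 mm throughout.

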